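# Park the spray arm and lock the filter

## Task

Push the grey spray arm round on its spindle with a fingertip until its blue end points straight at the blue peg on the steel base. Then push the orange filter lever round anticlockwise, seen from above, until it meets its stop. Only push gently: do not grip or lift the spray arm, and leave the other things where they are.

Things in the scene. Friction and masses are not known exactly. Their poses are not given: they have to be found in the camera images.
- sump: round stainless base of a dishwasher, 370 mm diameter, 20 mm thick, fixed to the worktop, at a different place and yaw each time. Origin: centre of its underside, on the spindle axis; z up. Its +x axis points from the spindle to the blue peg (14 mm diameter, top 50 mm above the worktop, 166 mm from the axis).
- spindle (a point): point on the vertical spindle axis at the top of the spray arm's hub, 86 mm above the worktop
- spray: grey spray arm, a straight level bar 280 x 28 mm, 58 to 78 mm above the worktop, with a 56 mm hub in its middle. Origin: on the spindle axis, at its underside; +x runs to the blue end. It turns both ways, more than a full turn, with about 0.06 N m (0.7 N at 90 mm), and stays where left. It is not fastened down and can lift off its seat.
- blue_end (a point): point in the blue end of the spray arm, on the bar's centre line at mid-thickness, 135 mm from the spindle axis (the last 30 mm of the bar is blue)
- grey_end (a point): the matching point in the other, grey end of the spray arm, 135 mm from the spindle axis
- park (a point): where the point blue_end has to come: 135 mm from the spindle axis towards the blue peg, 68 mm above the worktop
- filter_lever (a joint): angle of the orange filter lever, rad: 0 when it points along the base's -y axis, growing anticlockwise seen from above to 1.4 at the stop, where it points nearly along the base's +x axis. It needs about 0.03 N m to turn and stays where left. It starts between 0 and 0.4.
- filter_pivot (a point): point on the lever's vertical turning axis, 48 mm above the worktop, over the middle of the fitted filter (88 mm disc, top 30 mm above the worktop), at x 0, y -100 mm of the base
- lever_tip (a point): point on the top of the orange lever near its free end, 52 mm from its turning axis. The lever is a bar 12 mm wide reaching 56 mm from the axis, lying 30 to 48 mm above the worktop, under the path of the spray arm (10 mm gap). Its stop is a small black block on the filter's rim, as high as the lever.
- salt_cap: loose white plastic cap, 42 mm diameter, 25 mm high over its grip rib, lying on the steel base under the path of the spray arm (its top 45 mm above the worktop). Origin: centre of its underside. Bystander.
- bowl_large: clear glass bowl, 190 mm across, 75 mm high, origin: centre of its underside. Bystander.
- bowl_small: green glass bowl nested in the clear one, 140 mm across, 58 mm high, origin: centre of its underside. Bystander.
- brush: bamboo scrubbing brush, 235 mm long, 24 mm high, lying bristles down, origin between handle and head, on the worktop. Bystander.
- filter_disc: spare stainless filter disc, 110 mm diameter, 5 mm thick with a 12 mm high boss, lying on the worktop, origin: centre of its underside. Bystander.
- rinse_bottle: blue plastic bottle, 64 mm diameter, 190 mm tall, origin: centre of its underside. Bystander.
- mug: blue ceramic mug, 82 mm diameter, 95 mm high, origin: centre of its underside. Bystander.
- crock: heavy white ceramic crock, 148 mm diameter, 126 mm high without its hinged lid, fixed, origin: centre of its underside. Bystander.
- crock_lid (a joint): opening angle of the crock's hinged white lid, rad, 0 shut. Bystander.

How it is judged:
By the outcome, as a careful person would: the job done as asked, in the order asked, and still so for the second after the job is handed in, with the robot touching nothing.
It also fails if it takes over 64 s, if anything falls off the work surface, if the arm or the gripper's body presses on something with over 40 N, if the wrist force passes 120 N, or if a joint passes its speed limit or range.

## Robot

A 7-joint arm with a two-finger parallel gripper is mounted at the origin on the work surface. World frame = base frame: x ahead of the robot, y to its left, z up, the work surface at z = 0. Lengths are in m, angles in rad, forces in N, time in s.
With the tool pointing down it reaches from about 0.35 to 0.9 m from the base axis. Payload 8.1 kg.
Tool frame: the origin (TCP) lies at the very end of the fingers, on their centre line; the grasp point (between the pads) lies 19 mm behind it; z points along the fingers, y is the line along which they close (so a half turn about z gives the same grasp; the last joint's range is limited). The gripper opens to 92 mm and grips with 3 to 60 N. Pads are 19 mm wide; open, the fingers measure 130 mm over their backs; the gripper's body (75 mm by 190 mm) begins 47 mm behind the grasp point.
Start: joints at [-1.41, 0.434, 0.025, 1.573, -0.012, 1.134, -0.075], TCP at [0.163, 0.603, 0.227] pointing down, gripper open.
Joint ranges: [-2.62, 2.62], [-0.44, 2.09], [-1.27, 1.32], [0.08, 2.57], [-1.32, 4.46], [0.12, 2], [-2.74, 2.74]. Speed limits (rad/s): [2.22, 2.22, 3.01, 3.01, 3.14, 3.14, 3.14].

## Interface

Orientations are given as a rotation vector (axis times angle).
In Python, from cell import observe, get_image, sign_off, find_in, trace, place_of gives the robot as it stands. The module is installed in compiled form; this text tells all that it offers.
- The arm moves only by the shell command python3 -m handwheel 'ROWS' [OPENING] [FORCE]. ROWS is JSON, a list of rows, each a list of 6 numbers: the shift along the tool's x, y, z each as a share of 0.02 m, from -1 to 1, then the turn, a rotation vector about the tool's x, y, z each as a share of 4 degrees, from -1 to 1. A call has 1 to 8 rows; each row shifts and turns the commanded pose from where the row before left it, along the tool's axes as they then stand; what a row does not reach is not made up. A row lasts 1/12 s, in which the tool goes at most 41.7 mm and 7.16 degrees, less where a joint would pass 70% of its speed; a pose out of reach is approached as far as the arm can. A call with a number of a shift or a turn outside -1 to 1 is refused whole. A call with a gripper value outside its range is refused whole. OPENING is the opening, from 0 (shut) to 1 (fully open), set as the call begins (- or left out, the last holds). The fingers move at their own pace and stop on an object; FORCE is the grip in N (left out, the last holds). Time passes only in rows, so rows that do not move let the fingers close. It gives the time, the measured TCP pose, the force, the opening and the grip force at its end, in the units of the state.
- observe(): the state, without advancing time (a new reading comes with each control period).
- get_image(name): name is "scene" or "top" or "wrist"; returns a dict with "image" (420x560x3 uint8, red, green, blue), "fx", "fy", "cx", "cy" (pixels), "k1" (the pictures are not rectified: a ray, as slopes to the right and down, at radius r is drawn at 1 + k1 r^2 times it, then the intrinsics apply), "position" and "orientation" of the camera in the world. Camera axes: x right, y down, z forward; pixel columns grow to the right and rows downward; lengths in m; the calibration is good to about 2 mm. A picture is of the moment at which its call begins. There is no depth.
- sign_off(): hands the job in; it is judged then, once.
Trained networks look in the newest picture that a camera, given by its name, has taken for a name from the list of things; names that differ only in an ending like _2 or _b are one class to them, and where a whole thing is asked for, a point or a joint stands for the part that bears it (a point fixed in the world has none). Each returns a list of dicts, best first, with "score" (0 to 1); they miss things now and then, are a little off and sometimes report something else, mostly with a low value. They report only what shows in the picture. A call takes as long as a camera call.
- find_in(label, camera): "rect" ([centre column, centre row, width, height] as shares, 0 to 1, of the picture: columns of its width, rows of its height, round what is visible of it).
- trace(label, camera): "region" (420x560 bool, what is visible of it) and "rect" ([centre column, centre row, width, height] as shares, 0 to 1, of the picture: columns of its width, rows of its height, round what is visible of it).
- place_of(label, camera): "point" ([column, row] as shares, 0 to 1, of the picture: columns of its width, rows of its height: a listed point, or the origin of a listed thing).
The state is a dict: "clock": time; "joints": joint angles; "dq": joint speeds; "joint_efforts": joint torques, N m; "position": TCP position; "ee_rot": TCP orientation; "force": force on the tool from outside, world axes, zero at the start; "ft_torque": the same for the moment, N m; "width": opening from 0.0 (shut) to 1.0 (fully open); "gripper_force": force on a finger pad.
Only numpy, scipy, OpenCV 4.12 (cv2) and the standard library are available. Lean on these libraries where they do the work, as an engineer would, in place of code of your own. Each camera call takes 0.05 s, during which the arm holds its last target. There are 200 camera calls.

## Working session

There is one attempt and no reset: what is moved stays moved. The work goes in short steps, Python scripts to look and compute and a shell command to move; the robot and the scene stay as the last step left them, time stands still between calls to the robot, and variables do not carry over. Pictures are saved under pics/ and viewed, at most 10 in all, crops included, and the job is handed in when it is done.

```bash
mkdir -p pics; cat > h.py <<'E'
import numpy as np,cv2
from cell import observe,get_image,find_in,trace,place_of,sign_off
from scipy.spatial.transform import Rotation as R
def Rm(o):
    o=np.array(o,float)
    if o.shape==(3,3): return o
    return R.from_rotvec(o).as_matrix() if o.size==3 else R.from_quat(o).as_matrix()
def ray(c,u,v):
    x=(u-c['cx'])/c['fx'];y=(v-c['cy'])/c['fy'];a,b=x,y
    for _ in range(20):
        s=1+c['k1']*(a*a+b*b);a,b=x/s,y/s
    return Rm(c['orientation'])@np.array([a,b,1.])
def at(c,u,v,z):
    d=ray(c,u,v);p=np.array(c['position'],float);return p+d*(z-p[2])/d[2]
def proj(c,p):
    q=Rm(c['orientation']).T@(np.array(p)-np.array(c['position']));a,b=q[:2]/q[2];s=1+c['k1']*(a*a+b*b)
    return c['cx']+c['fx']*a*s,c['cy']+c['fy']*b*s
E
python3 - <<'E'
from h import *
for n in("top","scene"):
    c=get_image(n);cv2.imwrite(f'pics/{n}0.png',c['image'][:,:,::-1])
    print(n,np.round(c['position'],3),np.shape(c['orientation']))
    for l,z in dict(spindle=.086,blue_end=.068,grey_end=.068,filter_pivot=.048,lever_tip=.048,salt_cap=.02,sump=0).items():
        r=place_of(l,n)
        for k in r[:2]:
            u,v=k['point'][0]*560,k['point'][1]*420
            print(l,round(k['score'],2),round(u),round(v),np.round(at(c,u,v,z),3))
s=observe();print(s)
E
```

```text
top [ 0.331 -0.034  1.618] (3,)
spindle 0.97 310 180 [ 0.581 -0.097  0.086]
blue_end 0.93 279 150 [ 0.681 -0.004  0.068]
grey_end 0.58 343 214 [ 0.473 -0.197  0.068]
filter_pivot 0.81 341 193 [ 0.543 -0.194  0.048]
lever_tip 0.49 357 199 [ 0.523 -0.244  0.048]
salt_cap 0.61 280 176 [ 0.605 -0.002  0.02 ]
sump 0.72 278 149 [0.697 0.    0.   ]
sump 0.62 309 187 [ 0.571 -0.097  0.   ]
scene [1.27  0.312 1.234] (3,)
spindle 0.92 246 223 [ 0.582 -0.103  0.086]
spindle 0.6 233 208 [ 0.54  -0.175  0.086]
blue_end 0.6 261 252 [ 0.664 -0.011  0.068]
blue_end 0.58 240 193 [ 0.456 -0.191  0.068]
grey_end 0.68 238 198 [ 0.479 -0.187  0.068]
filter_pivot 0.89 233 213 [ 0.539 -0.182  0.048]
lever_tip 0.47 220 205 [ 0.522 -0.242  0.048]
salt_cap 0.45 267 243 [ 0.596 -0.018  0.02 ]
sump 0.66 250 234 [ 0.572 -0.101  0.   ]
sump 0.25 236 171 [ 0.305 -0.285  0.   ]
{'clock': 0.8, 'joints': array([-1.40962925,  0.43446231,  0.02500199,  1.57316847, -0.01159392,
        1.13398256, -0.0750948 ]), 'dq': array([-0.0004086 , -0.00090192, -0.00111618,  0.00044428, -0.00199571,
       -0.00089087,  0.00040982]), 'joint_efforts': array([ 1.01657730e-03, -6.67576504e+01,  9.84785222e-01, -3.14804292e+01,
       -6.04929077e-02,  3.19187168e-02,  7.09260874e-06]), 'position': array([0.16298645, 0.60341448, 0.22677752]), 'ee_rot': array([4.13243506e-01, 3.11427074e+00, 1.93709962e-04]), 'force': array([-0.96873505, -0.09520031,  0.45104619]), 'ft_torque': array([-0.04606852,  0.06354802, -0.02755664]), 'gripper_force': 0.0, 'width': 1.0004500140495438}
```

View pics/top0.png

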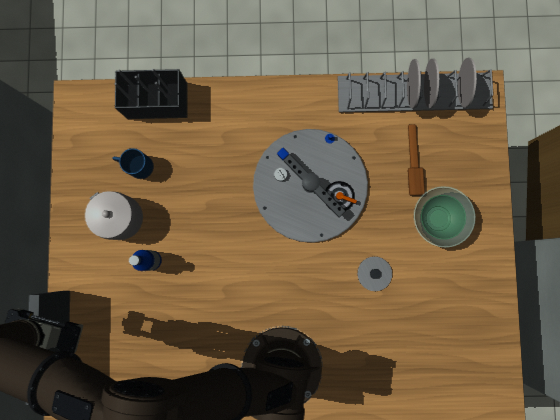

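View pics/scene0.png

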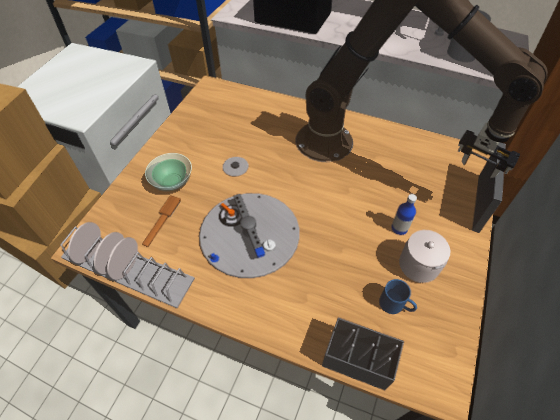

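The top view shows the spray arm running from blue end (283,154) to grey end (347,214), the peg at (331,139), the salt cap at (281,174) and the orange lever from (341,194) to (357,203). The scene view agrees. Next I'll measure the base yaw.

```bash
cat >> h.py <<'E'
def blobs(c,lo,hi,amin=6):
    h=cv2.cvtColor(c['image'],cv2.COLOR_RGB2HSV);m=cv2.inRange(h,np.array(lo),np.array(hi))
    n,l,s,ce=cv2.connectedComponentsWithStats(m)
    return [(s[i,4],ce[i]) for i in range(1,n) if s[i,4]>=amin]
def units(p,yawdeg=0):
    s=observe();T=Rm(s['ee_rot']);return np.round(T.T@(np.array(p)-s['position'])/.02,2)
E
python3 - <<'E'
from h import *
for n in("top","scene"):
    c=get_image(n)
    for a,p in blobs(c,(105,120,50),(130,255,255)):
        if 170<p[0]<400 and 120<p[1]<280: print(n,'blue',a,p.round(1),at(c,*p,.068).round(4),at(c,*p,.05).round(4))
    for a,p in blobs(c,(5,180,120),(15,255,255),10):
        if 210<p[0]<370 and p[1]<230: print('orange',a,p.round(1),at(c,*p,.045).round(4))
    t=trace('sump',n)
    for k in t[:2]:
        g=k['region'].astype(np.uint8);pts=cv2.findNonZero(g);hl=cv2.convexHull(pts)
        e=cv2.fitEllipse(hl);print('sump',round(k['score'],2),g.sum(),e,at(c,*e[0],.02).round(4))
    for k in trace('salt_cap',n)[:1]: print('cap',np.array(k['rect'])*[560,420,560,420],at(c,k['rect'][0]*560,k['rect'][1]*420,.035).round(3))
print(Rm(observe()['ee_rot']).round(3))
E
```

```text
top blue 75 [329.5 138.1] [ 0.7142 -0.1618  0.068 ] [ 0.7187 -0.1632  0.05  ]
top blue 83 [282.6 153.5] [ 0.6683 -0.0136  0.068 ] [ 0.6722 -0.0134  0.05  ]
orange 81 [344.5 197.1] [ 0.5294 -0.2058  0.045 ]
sump 0.97 10029 ((310.1435546875, 185.29478454589844), (112.9971694946289, 114.3582763671875), 90.5315933227539) [ 0.573  -0.0996  0.02  ]
sump 0.52 978 ((310.2403564453125, 181.32681274414062), (18.454307556152344, 93.46141815185547), 135.65220642089844) [ 0.5859 -0.1002  0.02  ]
cap [280.504 175.938  11.2    11.088] [ 0.603 -0.005  0.035]
scene blue 75 [259.5 251.5] [ 0.6629 -0.0167  0.068 ] [ 0.6535 -0.0218  0.05  ]
scene blue 54 [214.  257.7] [ 0.7429 -0.1503  0.068 ] [ 0.7348 -0.1574  0.05  ]
orange 59 [228.4 209.6] [ 0.5284 -0.205   0.045 ]
sump 0.86 6378 ((249.34913635253906, 235.2248992919922), (83.83057403564453, 98.83423614501953), 85.63093566894531) [ 0.589  -0.0925  0.02  ]
cap [160.16  221.382  37.688  50.61 ] [ 0.666 -0.423  0.035]
[[-0.965  0.261  0.   ]
 [ 0.261  0.965  0.   ]
 [-0.     0.    -1.   ]]
```

```bash
python3 -m handwheel '[[-1,-0.74,-0.3,0,0,0],[-1,-0.74,-0.3,0,0,0],[-1,-0.74,-0.3,0,0,0],[-1,-0.74,-0.3,0,0,0],[-1,-0.74,0,0,0,0],[-1,-0.74,0,0,0,0],[-1,-0.74,0,0,0,0],[-1,-0.74,0,0,0,0]]' 0 10
```

```text
clock: 1.77
position: [0.2872, 0.4463, 0.2509]
ee_rot: [0.413, 3.114, 0.001]
force: [0.8, 0.3, -0.5]
width: 0.465
gripper_force: 0.0
```

```bash
python3 -m handwheel '[[-1,-0.74,0,0,0,0],[-1,-0.74,0,0,0,0],[-1,-0.74,0,0,0,0],[-1,-0.74,0,0,0,0],[-1,-0.74,0,0,0,0],[-1,-0.74,0,0,0,0],[-1,-0.74,0,0,0,0],[-1,-0.74,0,0,0,0]]'; python3 -m handwheel '[[-1,-0.74,0,0,0,0],[-1,-0.74,0,0,0,0],[-1,-0.74,0,0,0,0],[-1,-0.74,0,0,0,0],[-1,-0.74,0,0,0,0],[-1,-0.74,0,0,0,0],[0,0,0,0,0,0],[0,0,0,0,0,0]]'; python3 -c "
from h import *
print(units([.63,.013,.1]))"
```

```text
clock: 2.43
position: [0.4108, 0.2903, 0.2509]
ee_rot: [0.413, 3.114, 0.001]
force: [1.0, -1.2, 0.0]
width: 0.005
gripper_force: 0.0
clock: 3.1
position: [0.5035, 0.1729, 0.2508]
ee_rot: [0.418, 3.113, -0.0]
force: [-0.2, 0.2, 0.7]
width: 0.006
gripper_force: 0.0
[-8.21 -6.04  7.54]
```

```bash
python3 -m handwheel '[[-1,-0.75,0.2,0,0,0],[-1,-0.75,0.2,0,0,0],[-1,-0.75,0.2,0,0,0],[-1,-0.75,0.2,0,0,0],[-1,-0.75,0.2,0,0,0],[-1,-0.75,0.2,0,0,0],[-1,-0.75,0.2,0,0,0],[-1,-0.75,0.2,0,0,0]]'; python3 -m handwheel '[[-0.2,0,0,0,0,0],[0,0,0,0,0,0]]'; python3 - <<'E'
from h import *
c=get_image('wrist');cv2.imwrite('pics/w1.png',c['image'][:,:,::-1])
for l,z in dict(spindle=.086,blue_end=.068,salt_cap=.02,filter_pivot=.048,lever_tip=.048).items():
    for k in place_of(l,'wrist')[:1]:
        u,v=k['point'][0]*560,k['point'][1]*420;print(l,round(k['score'],2),round(u),round(v),at(c,u,v,z).round(3))
for a,p in blobs(c,(105,120,50),(130,255,255),30): print(a,p.round(),at(c,*p,.068).round(3),at(c,*p,.05).round(3))
print(observe()['position'])
E
```

```text
clock: 3.77
position: [0.6263, 0.0176, 0.2184]
ee_rot: [-0.41, -3.114, -0.001]
force: [0.3, -0.1, -0.5]
width: 0.007
gripper_force: 0.0
clock: 3.93
position: [0.6303, 0.0155, 0.2182]
ee_rot: [-0.415, -3.114, 0.0]
force: [-0.1, 0.7, 0.0]
width: 0.01
gripper_force: 0.0
spindle 0.73 113 172 [ 0.573 -0.1    0.086]
blue_end 0.56 264 249 [ 0.671 -0.006  0.068]
salt_cap 0.77 246 173 [ 0.61  -0.008  0.02 ]
filter_pivot 0.57 20 150 [ 0.535 -0.19   0.048]
624 [253. 240.] [ 0.66  -0.013  0.068] [ 0.666 -0.016  0.05 ]
230 [123. 328.] [ 0.712 -0.153  0.068] [ 0.72  -0.164  0.05 ]
[0.62941239 0.01720574 0.21902697]
```

View pics/w1.png

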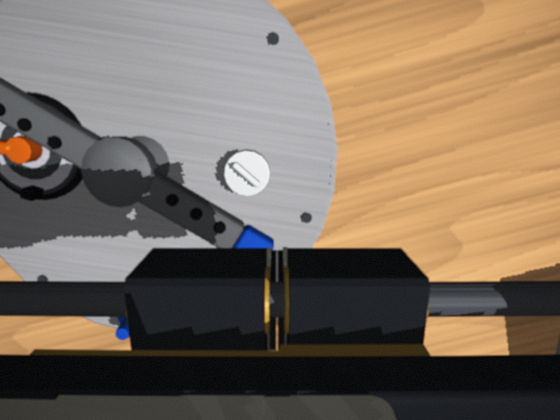

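The wrist view shows the blue end at (253,240), the salt cap at (246,173), and the fingers clear of the bar on its left. I'll go down.

```bash
python3 -m handwheel '[[0,0,1,0,0,0],[0,0,1,0,0,0],[0,0,1,0,0,0],[0,0,1,0,0,0],[0,0,1,0,0,0],[0,0,1,0,0,0],[0,0,0.9,0,0,0],[0,0,0.7,0,0,0]]'; python3 -m handwheel '[[0,0,0,0,0,0],[0,0,0,0,0,0]]'; python3 - <<'E'
from h import *
s=observe()['position'];print(s)
# waypoints: TCP kept offset 32mm left of bar axis at r=.11
T=Rm(observe()['ee_rot']);C=np.array([.577,-.099]);p=s[:2]
for a in (43,30,15,0,-10,-15,-23):
    a=np.radians(a);q=C+.108*np.array([np.cos(a),np.sin(a)])+.034*np.array([-np.sin(a),np.cos(a)])
    d=T.T@np.r_[q-p,0]/.02;print(round(np.degrees(a)),q.round(3),d.round(2));p=q
E
```

```text
clock: 4.9
position: [0.6291, 0.0166, 0.0655]
ee_rot: [-0.411, -3.113, -0.0]
force: [-0.2, 0.3, -0.1]
width: 0.005
gripper_force: 0.0
clock: 5.07
position: [0.6293, 0.0163, 0.0666]
ee_rot: [-0.412, -3.113, 0.0]
force: [0.6, 0.9, 0.8]
width: 0.009
gripper_force: 0.0
[0.62931876 0.01627548 0.06657016]
43 [ 0.633 -0.   ] [-0.39 -0.76 -0.  ]
30 [ 0.654 -0.016] [-1.2  -0.46 -0.  ]
15 [ 0.673 -0.038] [-1.21 -0.85 -0.  ]
0 [ 0.685 -0.065] [-0.95 -1.13 -0.  ]
-10 [ 0.689 -0.084] [-0.46 -0.87 -0.  ]
-15 [ 0.69  -0.094] [-0.17 -0.46 -0.  ]
-23 [ 0.69 -0.11] [-0.19 -0.77 -0.  ]
```

```bash
python3 -m handwheel '[[-0.2,-0.4,0,0,0,0],[-0.2,-0.4,0,0,0,0],[-0.4,-0.15,0,0,0,0],[-0.4,-0.15,0,0,0,0],[-0.4,-0.15,0,0,0,0],[-0.4,-0.28,0,0,0,0],[-0.4,-0.28,0,0,0,0],[-0.4,-0.28,0,0,0,0]]'; python3 -m handwheel '[[-0.32,-0.38,0,0,0,0],[-0.32,-0.38,0,0,0,0],[-0.32,-0.38,0,0,0,0],[0,0,0,0,0,0],[0,0,0,0,0,0]]'; cat > look.py <<'E'
from h import *
C=np.array([.577,-.099])
for n in('top','scene'):
    c=get_image(n);cv2.imwrite(f'pics/{n}L.png',c['image'][:,:,::-1])
    for l,z in dict(spindle=.086,blue_end=.068,grey_end=.068,lever_tip=.048).items():
        for k in place_of(l,n)[:1]:
            p=at(c,k['point'][0]*560,k['point'][1]*420,z);d=p[:2]-C
            print(n,l,round(k['score'],2),p.round(3),'ang',np.degrees(np.arctan2(d[1],d[0])).round(1))
    for a,p in blobs(c,(105,120,50),(130,255,255)):
        if 170<p[0]<400 and 120<p[1]<280: print(n,'blue',a,p.round(1),at(c,*p,.068).round(4),at(c,*p,.05).round(4))
print(observe()['position'],observe()['force'])
E
python3 look.py
```

```text
clock: 5.73
position: [0.6737, -0.0403, 0.0666]
ee_rot: [-0.414, -3.114, 0.0]
force: [-0.7, 0.4, 0.0]
width: 0.006
gripper_force: 0.4
clock: 6.15
position: [0.6858, -0.0674, 0.0667]
ee_rot: [0.415, 3.114, -0.0]
force: [-0.3, 0.1, -0.0]
width: 0.009
gripper_force: 0.0
top spindle 0.96 [ 0.577 -0.095  0.086] ang 83.5
top blue_end 0.69 [ 0.441 -0.093  0.068] ang 177.6
top grey_end 0.97 [ 0.447 -0.091  0.068] ang 176.7
top lever_tip 0.64 [ 0.536 -0.195  0.048] ang -113.1
top blue 8 [333.4 139. ] [ 0.7111 -0.1739  0.068 ] [ 0.7155 -0.1756  0.05  ]
scene spindle 0.72 [ 0.587 -0.113  0.086] ang -54.5
scene blue_end 0.52 [ 0.704 -0.105  0.068] ang -2.9
scene grey_end 0.78 [ 0.423 -0.093  0.068] ang 177.8
scene lever_tip 0.47 [0.504 0.504 0.048] ang 96.9
scene blue 59 [232.6 251.7] [ 0.6981 -0.1019  0.068 ] [ 0.6893 -0.1083  0.05  ]
scene blue 54 [214.  257.7] [ 0.7429 -0.1503  0.068 ] [ 0.7348 -0.1574  0.05  ]
[ 0.68560047 -0.06604099  0.06678664] [ 0.65411001  0.00943598 -0.17875702]
```

```bash
python3 -m handwheel '[[-0.2,-0.3,0,0,0,0],[-0.15,-0.3,0,0,0,0],[-0.1,-0.3,0,0,0,0],[-0.1,-0.3,0,0,0,0],[0,-0.15,0,0,0,0],[0,0,0,0,0,0],[0.1,1,0,0,0,0],[0.1,1,0,0,0,0]]'; python3 -m handwheel '[[0,1,-0.8,0,0,0],[0,1,-1,0,0,0],[0,1,-1,0,0,0],[0,1,-1,0,0,0],[0,1,-1,0,0,0],[0,1,-1,0,0,0],[0,0.5,0,0,0,0],[0,0,0,0,0,0]]';python3 look.py
```

```text
clock: 7.32
position: [0.6955, -0.0573, 0.0668]
ee_rot: [0.419, 3.113, -0.001]
force: [1.0, 1.0, 0.4]
width: 0.008
gripper_force: 0.0
clock: 7.98
position: [0.7305, 0.0742, 0.1837]
ee_rot: [0.406, 3.113, 0.004]
force: [0.3, 1.0, -0.2]
width: 0.004
gripper_force: 0.0
top spindle 0.9 [ 0.574 -0.096  0.086] ang 129.9
top blue_end 0.79 [ 0.712 -0.124  0.068] ang -10.5
top grey_end 0.83 [ 0.443 -0.063  0.068] ang 165.1
top lever_tip 0.66 [ 0.524 -0.238  0.048] ang -110.9
top blue 75 [329.5 138.2] [ 0.7138 -0.1618  0.068 ] [ 0.7183 -0.1632  0.05  ]
top blue 80 [318.7 142.9] [ 0.6997 -0.1277  0.068 ] [ 0.7039 -0.1288  0.05  ]
scene spindle 0.76 [ 0.586 -0.093  0.086] ang 34.7
scene blue_end 0.56 [ 0.703 -0.162  0.068] ang -26.4
scene lever_tip 0.72 [ 0.699 -0.166  0.048] ang -28.8
scene blue 64 [225.8 248.1] [ 0.6939 -0.13    0.068 ] [ 0.685  -0.1368  0.05  ]
scene blue 52 [213.9 257.7] [ 0.7432 -0.1504  0.068 ] [ 0.7351 -0.1575  0.05  ]
[0.7295287  0.06919642 0.18249216] [-0.51454132 -0.69416635 -0.21960067]
```

```bash
python3 -m handwheel '[[0.2,-1,-1,0,0,0],[0.3,-1,-1,0,0,0],[0.3,-1,-1,0,0,0],[0.3,-1,-1,0,0,0],[0.3,-1,-1,0,0,0],[0.3,-1,-1,0,0,0],[0.3,-1,-1,0,0,0],[0.3,-1,0,0,0,0]]'; python3 -m handwheel '[[0,0,0,0,0,0],[0,0,0,0,0,0]]'; cat > w.py <<'E'
import sys
from h import *
c=get_image('wrist');cv2.imwrite(f'pics/{sys.argv[1]}.png',c['image'][:,:,::-1])
for l,z in dict(spindle=.086,blue_end=.068,grey_end=.068,salt_cap=.02,filter_pivot=.048,lever_tip=.048).items():
    for k in place_of(l,'wrist')[:1]:
        u,v=k['point'][0]*560,k['point'][1]*420;print(l,round(k['score'],2),round(u),round(v),at(c,u,v,z).round(4))
for a,p in blobs(c,(105,120,50),(130,255,255),30): print(a,p.round(),at(c,*p,.068).round(4),at(c,*p,.05).round(4))
print(observe()['position'],c['position'],c['fx'])
E
python3 w.py w2
```

```text
clock: 9.15
position: [0.6444, -0.0741, 0.3272]
ee_rot: [0.413, 3.108, 0.001]
force: [0.6, -0.1, -0.5]
width: 0.007
gripper_force: 0.0
clock: 9.32
position: [0.643, -0.0743, 0.3234]
ee_rot: [0.418, 3.113, 0.0]
force: [0.3, 0.1, -0.1]
width: 0.001
gripper_force: 0.0
spindle 0.87 234 123 [ 0.5755 -0.0999  0.086 ]
blue_end 0.89 245 242 [ 0.706  -0.1287  0.068 ]
salt_cap 0.85 326 128 [ 0.6093 -0.0025  0.02  ]
filter_pivot 0.76 150 108 [ 0.5349 -0.1901  0.048 ]
lever_tip 0.8 99 104 [ 0.5151 -0.2425  0.048 ]
790 [238. 237.] [ 0.6988 -0.1347  0.068 ] [ 0.7041 -0.1381  0.05  ]
[ 0.64371522 -0.07171007  0.32219552] [ 0.57678581 -0.05583998  0.48155214] 378.3372641853946
```

View pics/w2.png

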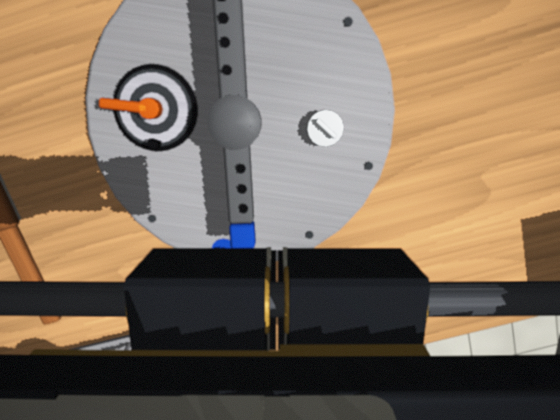

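Blue end at (243,236), with the peg partly hidden at (220,243). The lever runs from (150,108) to (100,104), and the stop is at (153,143). I'll shift out so the peg shows.

```bash
python3 -m handwheel '[[-0.9,0,0,0,0,0],[-0.9,0,0,0,0,0],[-0.9,0,0,0,0,0],[-0.5,0,0,0,0,0],[0,0,0,0,0,0],[0,0,0,0,0,0]]' >/dev/null; python3 w.py w3; python3 - <<'E'
import cv2;i=cv2.imread('pics/w3.png')[0:280,60:460];cv2.imwrite('pics/w3c.png',cv2.resize(i,None,fx=2,fy=2))
E
```

```text
spindle 0.55 231 56 [ 0.5747 -0.0993  0.086 ]
blue_end 0.76 240 186 [ 0.7042 -0.1297  0.068 ]
salt_cap 0.57 325 72 [ 0.6087 -0.0049  0.02  ]
filter_pivot 0.76 143 46 [ 0.5348 -0.1896  0.048 ]
lever_tip 0.59 91 42 [ 0.5159 -0.2425  0.048 ]
1178 [231. 189.] [ 0.7044 -0.1409  0.068 ] [ 0.7072 -0.1439  0.05  ]
[ 0.70501305 -0.08900652  0.3231447 ] [ 0.63942483 -0.0708514   0.48013852] 378.3372641853946
```

View pics/w3c.png

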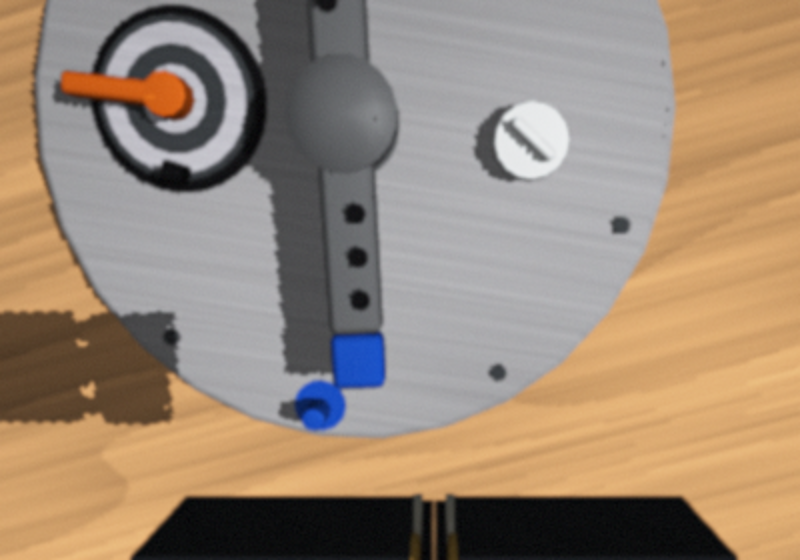

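Blue end at crop (358,360), peg top at (314,415) on a wider foot. The spindle-to-peg and spindle-to-pivot lines give two estimates of yaw.

```bash
cat > ang.py <<'E'
from h import *
def ang(v): return np.degrees(np.arctan2(v[1],v[0])).round(2)
def report(c,peg,blue_m,S=None):
    if S is None:
        k=place_of('spindle','wrist')[0]['point'];S=at(c,k[0]*560,k[1]*420,.086)
    P=at(c,*peg,.05);B=at(c,*blue_m,.078)
    print('S',S.round(4),'peg',P.round(4),'r',np.linalg.norm((P-S)[:2]).round(4),'yaw',ang(P-S),'blue r',np.linalg.norm((B-S)[:2]).round(4),'ang',ang(B-S))
E
python3 - <<'E'
from ang import *
c=get_image('wrist')
full=lambda u,v:(60+u/2,v/2)
report(c,full(314,415),full(358,359))
A=at(c,*full(354,213),.078);B=at(c,*full(360,300),.078);print('holes',ang(B-A),'blue-hole',ang(at(c,*full(358,359),.078)-A))
for w in ('filter_pivot','lever_tip'):
  k=place_of(w,'wrist')[0]['point'];print(w,at(c,k[0]*560,k[1]*420,.048).round(4))
E
```

```text
S [ 0.574  -0.1021  0.086 ] peg [ 0.7245 -0.166   0.05  ] r 0.1635 yaw -23.01 blue r 0.1241 ang -11.87
holes -12.45 blue-hole -14.93
filter_pivot [ 0.5346 -0.1911  0.048 ]
lever_tip [ 0.5149 -0.2411  0.048 ]
```

```bash
python3 -m handwheel '[[0.4,0.8,0.8,0,0,0],[0.4,0.8,1,0,0,0],[0,0,1,0,0,0],[0,0,1,0,0,0],[0,0,1,0,0,0],[0,0,1,0,0,0],[0,0,1,0,0,0],[0,0,1,0,0,0]]' >/dev/null; python3 -m handwheel '[[0,0,1,0,0,0],[0,0,1,0,0,0],[0,0,1,0,0,0],[0,0,1,0,0,0],[0,0,1,0,0,0],[0,0,0,0,0,0],[0,0,0,0,0,0]]'; python3 -c "
from h import *
print(units([.688,-.114,.0665]))"
```

```text
clock: 11.97
position: [0.6975, -0.0541, 0.066]
ee_rot: [-0.413, -3.112, 0.0]
force: [0.2, -0.4, 0.9]
width: 0.003
gripper_force: 0.0
[-0.32 -3.02 -0.02]
```

```bash
python3 -m handwheel '[[0,-0.6,0,0,0,0],[0,-0.6,0,0,0,0],[0,-0.4,0,0,0,0],[-0.1,-0.3,0,0,0,0],[-0.1,-0.3,0,0,0,0],[-0.1,-0.3,0,0,0,0],[0,-0.25,0,0,0,0],[0,-0.25,0,0,0,0]]'; python3 -m handwheel '[[0,0,0,0,0,0],[0,0,0,0,0,0],[0,0.5,0,0,0,0],[0,1,0,0,0,0],[0,1,-1,0,0,0],[0,0,-1,0,0,0],[0,0,-1,0,0,0],[0,0,-1,0,0,0]]';python3 -m handwheel '[[0,0,-1,0,0,0],[0,0,-1,0,0,0],[0,0,-1,0,0,0],[0,0,-1,0,0,0],[0,-0.5,-1,0,0,0],[0,-0.5,-1,0,0,0],[0,-1,-1,0,0,0],[0,-1,-1,0,0,0]]' >/dev/null;python3 -m handwheel '[[0,0,0,0,0,0],[0,0,0,0,0,0]]';python3 w.py w4; python3 - <<'E'
import cv2;i=cv2.imread('pics/w4.png')[0:280,60:460];cv2.imwrite('pics/w4c.png',cv2.resize(i,None,fx=2,fy=2))
E
```

```text
clock: 12.63
position: [0.6888, -0.114, 0.0669]
ee_rot: [0.413, 3.113, 0.0]
force: [0.6, -0.5, 1.4]
width: 0.009
gripper_force: 0.6
clock: 13.3
position: [0.7014, -0.0629, 0.1472]
ee_rot: [-0.409, -3.114, -0.001]
force: [1.2, 0.2, -0.1]
width: 0.007
gripper_force: 0.0
clock: 14.13
position: [0.6861, -0.1238, 0.3081]
ee_rot: [0.415, 3.112, -0.0]
force: [-0.0, 0.2, 0.1]
width: 0.005
gripper_force: 0.0
spindle 0.78 268 63 [ 0.5738 -0.101   0.086 ]
blue_end 0.87 255 200 [ 0.7019 -0.151   0.068 ]
salt_cap 0.66 361 78 [ 0.6081 -0.0041  0.02  ]
filter_pivot 0.56 175 52 [ 0.5337 -0.1907  0.048 ]
lever_tip 0.79 122 46 [ 0.5135 -0.242   0.048 ]
1176 [253. 199.] [ 0.7001 -0.1527  0.068 ] [ 0.7038 -0.1548  0.05  ]
[ 0.68569349 -0.12217283  0.30577739] [ 0.61960266 -0.1054638   0.4661136 ] 378.3372641853946
```

View pics/w4c.png

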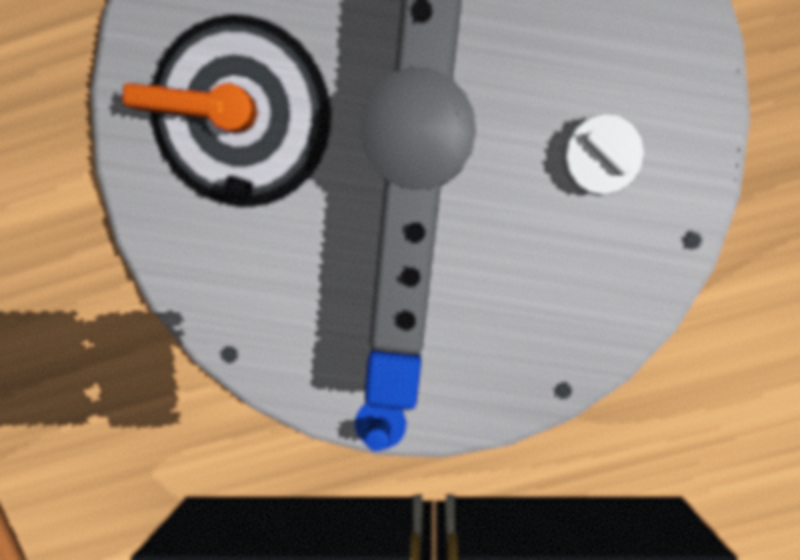

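```bash
python3 - <<'E'
from ang import *
c=get_image('wrist')
full=lambda u,v:(60+u/2,v/2)
Q=np.array([at(c,*full(*p),.078)[:2] for p in((421,11),(414,232),(409,276),(404.5,320),(394,379))])
m=Q.mean(0);d=np.linalg.svd(Q-m)[2][0];d*=np.sign(d[0]);P=at(c,*full(377,438),.05)[:2]
print('bar',ang(d),'resid',((Q-m)@[-d[1],d[0]]).round(4),'peg off line',(P-m)@[-d[1],d[0]],P)
S=m+d*((np.array([.5745,-.1])-m)@d);print('S',S,'peg ang',ang(P-S),np.linalg.norm(P-S))
# bar edges via dark grey mask
g=trace('spray','wrist')[0]['region'];e=cv2.fitLine(cv2.findNonZero(g.astype(np.uint8)),cv2.DIST_HUBER,0,.01,.01).ravel()
a=at(c,e[2]-40*e[0],e[3]-40*e[1],.078);b=at(c,e[2]+60*e[0],e[3]+60*e[1],.078);dd=(b-a)[:2];dd*=np.sign(dd[0]);print('trace bar',ang(dd))
# peg foot: circle at deck
print('foot',at(c,*full(381,425),.021),ang(at(c,*full(381,425),.021)-np.r_[S,0]))
E
```

```text
bar -19.43 resid [-0.0015  0.0023  0.0014  0.0006 -0.0028] peg off line -0.011246434967729035 [ 0.72347788 -0.16459561]
S [ 0.57446328 -0.10010409] peg ang -23.4 0.16237150522669846
trace bar -21.77
foot [ 0.72351815 -0.16422492  0.021     ] -23.28
```

```bash
python3 - <<'E'
from ang import *
i=cv2.imread('pics/w4.png')[0:280];c=get_image('wrist')
g=cv2.GaussianBlur(i,(3,3),0).astype(float)
full=lambda u,v:(60+u/2,v/2)
# edges refined: strong horizontal gradient near expected lines
Q=[]
for v in list(range(3,28,2))+list(range(98,172,3))+list(range(180,200,2)):
    mid=60+(431-(v*2-11)*38/369)/2
    gx=np.abs(np.gradient(g[v],axis=0)).sum(1)
    l=int(mid-18)+np.argmax(gx[int(mid-18):int(mid-8)]);r=int(mid+8)+np.argmax(gx[int(mid+8):int(mid+18)])
    Q.append((at(c,(l+r)/2+.0,v,.078)[:2]));
Q=np.array(Q)
for _ in range(3):
    m=np.median(Q,0);m=Q.mean(0);d=np.linalg.svd(Q-m)[2][0];d*=np.sign(d[0]);res=(Q-m)@[-d[1],d[0]];Q=Q[np.abs(res)<max(.0015,1.5*res.std())]
P=at(c,*full(377,438),.05)[:2]
print('bar',ang(d),len(Q),'rms',res.std(),'peg off line mm',1e3*((P-m)@[-d[1],d[0]]))
E
```

```text
bar -22.1 42 rms 0.0005011350669171852 peg off line mm -5.800592483630927
```

```bash
python3 -m handwheel '[[0.2,1,0,0,0,0],[0.2,1,1,0,0,0],[0,1,1,0,0,0],[0,0,1,0,0,0],[0,0,1,0,0,0],[0,0,1,0,0,0],[0,0,1,0,0,0],[0,0,1,0,0,0]]' >/dev/null; python3 -m handwheel '[[0,0,1,0,0,0],[0,0,1,0,0,0],[0,0,1,0,0,0],[0,0,1,0,0,0],[0,0,1,0,0,0],[0,0,0,0,0,0],[0,0,0,0,0,0]]'; python3 -c "
from h import *
print(units([.6885,-.118,.0665]))"
```

```text
clock: 15.88
position: [0.693, -0.0632, 0.066]
ee_rot: [-0.413, -3.112, 0.0]
force: [-0.1, -0.3, 0.5]
width: 0.003
gripper_force: 0.0
[-0.5  -2.7  -0.03]
```

```bash
python3 -m handwheel '[[-0.1,-0.6,0,0,0,0],[-0.1,-0.6,0,0,0,0],[-0.1,-0.6,0,0,0,0],[-0.1,-0.3,0,0,0,0],[-0.1,-0.2,0,0,0,0],[0,-0.2,0,0,0,0],[0,-0.2,0,0,0,0],[0,0,0,0,0,0]]'; python3 -m handwheel '[[0,0,0,0,0,0],[0,0.5,0,0,0,0],[0,1,0,0,0,0],[0,1,-1,0,0,0],[0,0,-1,0,0,0],[0,0,-1,0,0,0],[0,0,-1,0,0,0],[0,0,-1,0,0,0]]' >/dev/null;python3 -m handwheel '[[0,0,-1,0,0,0],[0,0,-1,0,0,0],[0,0,-1,0,0,0],[0,-0.5,-1,0,0,0],[0,-0.5,-1,0,0,0],[0,-1,-1,0,0,0],[0,-1,-1,0,0,0],[0,0,0,0,0,0]]' >/dev/null;python3 -m handwheel '[[0,0,0,0,0,0],[0,0,0,0,0,0]]';python3 w.py w5; python3 - <<'E'
import cv2;i=cv2.imread('pics/w5.png')[0:280,60:460];cv2.imwrite('pics/w5c.png',cv2.resize(i,None,fx=2,fy=2))
E
```

```text
clock: 16.55
position: [0.6892, -0.1188, 0.0669]
ee_rot: [0.414, 3.114, -0.0]
force: [-0.2, 0.1, 0.7]
width: 0.006
gripper_force: 0.2
clock: 18.05
position: [0.6867, -0.1258, 0.3061]
ee_rot: [-0.411, -3.114, -0.002]
force: [0.5, -0.4, 0.8]
width: 0.004
gripper_force: 0.0
spindle 0.83 273 63 [ 0.575  -0.0987  0.086 ]
blue_end 0.68 254 195 [ 0.696 -0.152  0.068]
grey_end 0.21 270 72 [ 0.5802 -0.1031  0.068 ]
salt_cap 0.63 361 80 [ 0.61   -0.0063  0.02  ]
filter_pivot 0.95 177 53 [ 0.5351 -0.1906  0.048 ]
lever_tip 0.75 122 46 [ 0.514  -0.2425  0.048 ]
1193 [252. 198.] [ 0.6993 -0.1551  0.068 ] [ 0.7028 -0.1573  0.05  ]
[ 0.68665739 -0.12702431  0.30616002] [ 0.62068778 -0.10794663  0.46431796] 378.3372641853946
```

View pics/w5c.png

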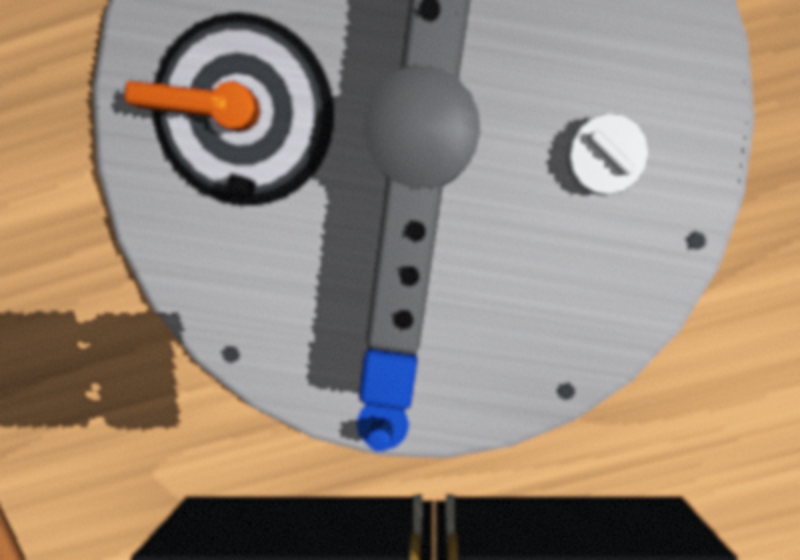

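The peg top is at crop (380,438) and the blue end at (389,379), close to lined up. I'll fit the bar line again.

```bash
python3 - <<'E'
from ang import *
i=cv2.imread('pics/w5.png')[0:280];c=get_image('wrist')
g=cv2.GaussianBlur(i,(3,3),0).astype(float)
Q=[]
for v in list(range(3,28,2))+list(range(98,172,3))+list(range(180,200,2)):
    mid=60+(436-(v*2-11)*47/369)/2
    gx=np.abs(np.gradient(g[v],axis=0)).sum(1)
    l=int(mid-18)+np.argmax(gx[int(mid-18):int(mid-8)]);r=int(mid+8)+np.argmax(gx[int(mid+8):int(mid+18)])
    Q.append((at(c,(l+r)/2,v,.078)[:2]));
Q=np.array(Q)
for _ in range(3):
    m=Q.mean(0);d=np.linalg.svd(Q-m)[2][0];d*=np.sign(d[0]);res=(Q-m)@[-d[1],d[0]];Q=Q[np.abs(res)<max(.0015,1.5*res.std())]
n=[-d[1],d[0]];P=at(c,60+380/2,219,.05)[:2]
F=at(c,177,53,.048)[:2]
S=m+d*((np.array([.5748,-.0998])-m)@d)
print('bar',ang(d),len(Q),res.std(),'peg off mm',1e3*((P-m)@n),P,'hub off',1e3*((np.array([.5748,-.0998])-m)@n))
L=at(c,122,46,.048)[:2]
print('pivot dir+90',ang(F-S)+90,np.linalg.norm(F-S),'lever ang',ang(L-F),L-F)
E
```

```text
bar -23.97 42 0.00045475460448823576 peg off mm -0.4299854428070696 [ 0.72504599 -0.16796469] hub off 0.8043182872143548
pivot dir+90 -23.22 0.09938721018010964 lever ang -112.28 [-0.02154543 -0.05259242]
```

The spray arm is at -23.97° and the peg sits 0.4 mm off its line, so that part is done. Now the lever: I'll work out the path along its clockwise side.

```bash
cat > lev.py <<'E'
from h import *
F=np.array([.535,-.191]);T=Rm(observe()['ee_rot']);tx,ty=T[:2,0],T[:2,1];hx,hy=.0095,.0155
s=observe()['position'];p=np.r_[.483,-.2175]
print('to start',(T.T@(np.r_[p,.037]-s)/.02).round(2))
for a in (-112,-100,-88,-76,-64,-52,-42,-34):
    r=np.radians(a);u=np.array([np.cos(r),np.sin(r)]);n=np.array([u[1],-u[0]])
    cor=-hx*np.sign(n@tx)*tx-hy*np.sign(n@ty)*ty
    R0=.042 
    q=F+u*(R0-cor@u*.6)+n*(.006-cor@n)
    print(a,q.round(4),'contact r',(R0+.4*(cor@u)).round(3),'step',(T[:2,:2].T@(q-p)/.02).round(2));p=q
E
python3 lev.py
```

```text
to start [ 8.65 -7.01 13.47]
-112 [ 0.5064 -0.2155] contact r 0.048 step [-1.11  0.4 ]
-100 [ 0.5096 -0.2381] contact r 0.036 step [-0.45 -1.05]
-88 [ 0.5171 -0.2409] contact r 0.037 step [-0.4  -0.04]
-76 [ 0.5253 -0.2422] contact r 0.038 step [-0.41  0.04]
-64 [ 0.5339 -0.2419] contact r 0.04 step [-0.41  0.13]
-52 [ 0.5425 -0.2397] contact r 0.041 step [-0.39  0.22]
-42 [ 0.5494 -0.2364] contact r 0.043 step [-0.29  0.25]
-34 [ 0.5546 -0.2328] contact r 0.044 step [-0.2   0.24]
```

```bash
python3 -m handwheel '[[1,-0.9,0,0,0,0],[1,-0.9,0,0,0,0],[1,-0.9,0,0,0,0],[1,-0.9,0,0,0,0],[1,-0.9,0.5,0,0,0],[1,-0.9,0.5,0,0,0],[1,-0.9,0.5,0,0,0],[1,-0.9,0.5,0,0,0]]' >/dev/null; python3 -m handwheel '[[0.6,-0.55,1,0,0,0],[0,0,1,0,0,0],[0,0,1,0,0,0],[0,0,1,0,0,0],[0,0,1,0,0,0],[0,0,1,0,0,0],[0,0,0,0,0,0],[0,0,0,0,0,0]]'; python3 -c "
from h import *
print(units([.480,-.232,.038]))"
```

```text
clock: 19.78
position: [0.4797, -0.2323, 0.1464]
ee_rot: [-0.413, -3.112, -0.0]
force: [0.3, 0.6, 0.6]
width: 0.007
gripper_force: 0.0
[-0.02  0.02  5.42]
```

```bash
python3 -m handwheel '[[0,0,1,0,0,0],[0,0,1,0,0,0],[0,0,1,0,0,0],[0,0,1,0,0,0],[0,0,0.8,0,0,0],[0,0,0.6,0,0,0],[0,0,0,0,0,0],[0,0,0,0,0,0]]'; python3 -c "
from h import *
T=Rm(observe()['ee_rot']);p=observe()['position'][:2]
for q in ([.505,-.234],[.517,-.241],[.534,-.242],[.5425,-.2397],[.5494,-.2364],[.5546,-.2328]):
    print((T[:2,:2].T@(np.array(q)-p)/.02).round(2));p=q"
```

```text
clock: 20.45
position: [0.4808, -0.2328, 0.0397]
ee_rot: [0.413, 3.113, -0.0]
force: [0.5, -0.4, -1.1]
width: 0.004
gripper_force: 0.0
[-1.18  0.26]
[-0.67 -0.18]
[-0.83  0.17]
[-0.38  0.22]
[-0.29  0.25]
[-0.2   0.24]
```

```bash
python3 -m handwheel '[[-0.4,0.09,0,0,0,0],[-0.4,0.09,0,0,0,0],[-0.4,0.09,0,0,0,0],[-0.33,-0.09,0,0,0,0],[-0.33,-0.09,0,0,0,0],[-0.28,0.06,0,0,0,0],[-0.28,0.06,0,0,0,0],[-0.28,0.06,0,0,0,0]]'; python3 -m handwheel '[[-0.19,0.11,0,0,0,0],[-0.19,0.11,0,0,0,0],[-0.15,0.12,0,0,0,0],[-0.15,0.12,0,0,0,0],[0,0,0,0,0,0]]';python3 -m handwheel '[[-0.1,0.1,0,0,0,0],[0,0,0,0,0,0]]'
```

```text
clock: 21.12
position: [0.5341, -0.2415, 0.0386]
ee_rot: [-0.414, -3.114, -0.0]
force: [-1.3, 0.1, 0.5]
width: 0.006
gripper_force: 0.6
clock: 21.53
position: [0.5502, -0.2354, 0.0387]
ee_rot: [0.412, 3.114, 0.0]
force: [0.4, 0.9, 1.1]
width: 0.007
gripper_force: 0.2
clock: 21.7
position: [0.5521, -0.2343, 0.0387]
ee_rot: [0.413, 3.114, 0.0]
force: [0.1, -0.5, 0.6]
width: 0.006
gripper_force: 0.3
```

```bash
for k in 1 2; do :; done; python3 -m handwheel '[[-0.06,0.12,0,0,0,0],[0,0,0,0,0,0]]'; python3 -m handwheel '[[-0.04,0.12,0,0,0,0],[0,0,0,0,0,0]]'; python3 -m handwheel '[[-0.04,0.12,0,0,0,0],[0,0,0,0,0,0],[0,0,0,0,0,0]]'; python3 look.py | grep -v lever; python3 - <<'E'
from h import *
c=get_image('wrist');cv2.imwrite('pics/w6.png',c['image'][:,:,::-1])
E
```

```text
clock: 21.87
position: [0.5538, -0.2323, 0.0388]
ee_rot: [0.413, 3.114, 0.0]
force: [-0.6, -0.6, 1.1]
width: 0.003
gripper_force: 0.4
clock: 22.03
position: [0.5548, -0.2308, 0.0388]
ee_rot: [0.414, 3.114, -0.001]
force: [-1.3, -3.2, 1.7]
width: 0.011
gripper_force: 1.4
clock: 22.28
position: [0.5553, -0.2302, 0.0388]
ee_rot: [-0.416, -3.113, 0.003]
force: [-3.4, -5.3, 3.0]
width: 0.002
gripper_force: 3.2
top spindle 0.91 [ 0.574 -0.092  0.086] ang 110.0
top blue_end 0.85 [ 0.698 -0.15   0.068] ang -23.0
top grey_end 0.68 [ 0.45  -0.042  0.068] ang 155.9
top blue 149 [327.5 141.8] [ 0.7025 -0.1553  0.068 ] [ 0.7068 -0.1567  0.05  ]
scene spindle 0.83 [ 0.567 -0.104  0.086] ang -151.5
scene blue_end 0.82 [ 0.693 -0.161  0.068] ang -28.3
scene grey_end 0.86 [ 0.44  -0.049  0.068] ang 160.1
scene blue 76 [221.1 244.2] [ 0.6861 -0.1519  0.068 ] [ 0.6771 -0.1591  0.05  ]
scene blue 54 [214.  257.7] [ 0.7429 -0.1503  0.068 ] [ 0.7348 -0.1574  0.05  ]
[ 0.55531222 -0.23019909  0.0388641 ] [-3.1957406  -5.4520018   2.28653783]
```

The reaction rose to 6 N along the expected normal at the expected angle, so the lever is at its stop. I'll back off, rise and check.

```bash
python3 -m handwheel '[[0.1,-0.3,0,0,0,0],[0.3,-0.8,0,0,0,0],[0.3,-0.5,-0.5,0,0,0],[0,0,-1,0,0,0],[0,0,-1,0,0,0],[0,0,-1,0,0,0],[0,0,-1,0,0,0],[0,0,-1,0,0,0]]' >/dev/null; python3 -m handwheel '[[-1,0.8,-1,0,0,0],[-1,0.8,-1,0,0,0],[-1,0.8,-1,0,0,0],[-1,0.8,-1,0,0,0],[-1,0.8,-1,0,0,0],[-1,0.8,-1,0,0,0],[-1,0.3,-1,0,0,0],[-1,0,-1,0,0,0]]'; python3 -m handwheel '[[0,0,0,0,0,0],[0,0,0,0,0,0]]' >/dev/null; python3 w.py w7; python3 - <<'E'
import cv2;i=cv2.imread('pics/w7.png')[0:280,60:460];cv2.imwrite('pics/w7c.png',cv2.resize(i,None,fx=2,fy=2))
E
```

```text
clock: 24.17
position: [0.7166, -0.1959, 0.3106]
ee_rot: [0.408, 3.115, 0.003]
force: [0.1, -0.0, 0.1]
width: 0.012
gripper_force: 0.0
spindle 0.73 342 8 [ 0.5748 -0.098   0.086 ]
blue_end 0.77 314 149 [ 0.6952 -0.1524  0.068 ]
grey_end 0.18 239 0 [ 0.5388 -0.1889  0.068 ]
salt_cap 0.7 420 32 [ 0.6071 -0.0063  0.02  ]
filter_pivot 0.73 237 1 [ 0.5336 -0.1905  0.048 ]
lever_tip 0.65 238 1 [ 0.5335 -0.19    0.048 ]
772 [315. 142.] [ 0.6891 -0.15    0.068 ] [ 0.6908 -0.1486  0.05  ]
537 [304. 172.] [ 0.7163 -0.1686  0.068 ] [ 0.7193 -0.168   0.05  ]
[ 0.7147319  -0.19882044  0.30838204] [ 0.64949554 -0.18117381  0.46776665] 378.3372641853946
```

View pics/w7c.png

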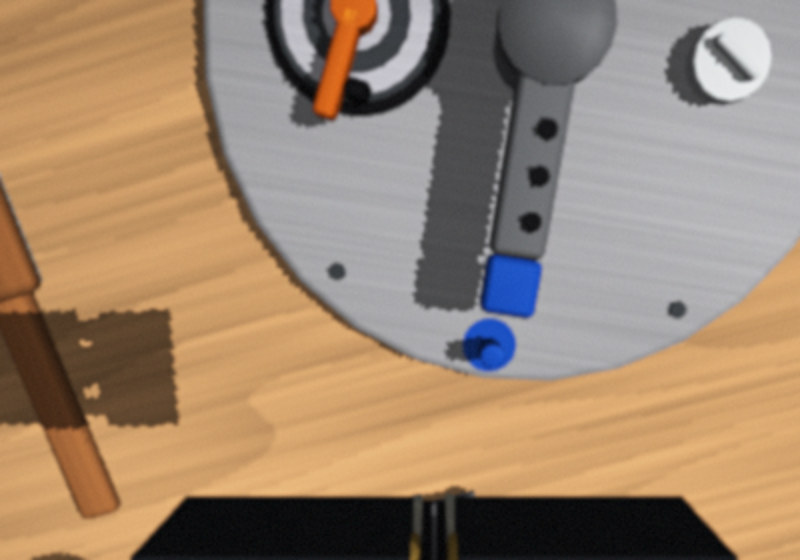

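The lever runs from crop (353,12) to (327,112), up against the black stop at (355,90). The blue end at (512,286) points at the peg top at (492,352).

```bash
python3 - <<'E'
from ang import *
c=get_image('wrist');f=lambda u,v:(60+u/2,v/2)
S=np.array([.5748,-.0998])
print('lever',ang((at(c,*f(327,110),.048)-at(c,*f(353,12),.048))[:2]),'want -33.9')
print('blue',ang(at(c,*f(513,285),.078)[:2]-S),'peg',ang(at(c,*f(492,353),.05)[:2]-S))
a=at(c,*f(543,100),.078);b=at(c,*f(511,290),.078);print('bar',ang((b-a)[:2]))
E
```

```text
lever -32.56 want -33.9
blue -23.53 peg -24.2
bar -23.41
```

The lever is on its stop and the arm lines up within measurement error. Handing in.

```bash
python3 -c "
from cell import *
print(sign_off())"
```

```text
the job is handed in; nothing more can be done
None
```

I pushed the spray arm round until its blue end points at the peg, within about 1° by the wrist camera, then turned the orange lever anticlockwise onto its stop, and handed the job in; no verdict came back.

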